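# Mark a cover plate on the cross-slide press

### The arm

A 7-joint arm with a two-finger parallel gripper is mounted at the origin on the work surface. World frame = base frame: x ahead of the robot, y to its left, z up, the work surface at z = 0. Lengths are in m, angles in degrees, forces in N, time in s.
With the tool pointing down it reaches from about 0.425 to 0.875 m from the base axis. Payload 8.4 kg.
Tool frame: the origin (TCP) lies at the very end of the fingers, on their centre line; the grasp point (between the pads) lies 19 mm behind it (env.grip_depth is the distance from the TCP to the grasp point, in m); z points along the fingers, y is the line along which they close (so a half turn about z gives the same grasp; the last joint's range is limited). The gripper opens to 85 mm and grips with 20 to 120 N. Pads are 22 mm wide; open, the fingers measure 114 mm over their backs; the gripper's body (76 mm by 85 mm) begins 54 mm behind the grasp point. The pads swing forward as they close: fully open they stand 13 mm farther back than shut.
Start: joints at [68.686, 19.091, 2.286, 83.961, -0.768, 76.965, -3.352], TCP at [0.175, -0.626, 0.231] pointing down, gripper open.
Joint ranges: [-147.57, 147.57], [-21.85, 119.76], [-74.77, 79.35], [14.55, 137.4], [-85.83, 265.84], [4.83, 119.75], [-152.11, 152.11]. Speed limits (degrees/s): [127.2, 127.2, 159.86, 159.86, 180, 180, 180].

### API

Orientations are given as [roll, pitch, yaw] about the fixed x, y, z axes, in that order (R = Rz(yaw) Ry(pitch) Rx(roll)).
In Python, from plant import env, optics gives the robot as it stands.
- The arm moves only by the tool play_rows, never from a script. Its argument "targets" is a list of rows, each a list of 5 numbers: the finger opening in mm, from 0 to 85.4, then the shift along the tool's x, y, z in units of 25 mm (1.0 is 25 mm), then the turn about the tool's z in units of 8 degrees (1.0 is 8 degrees). A call has 1 to 8 rows; each row shifts and turns the commanded pose from where the row before left it, along the tool's axes as they then stand; what a row does not reach is not made up. A row lasts 1/8 s, in which the tool goes at most 62.5 mm and 10.7 degrees, less where a joint would pass 70% of its speed; a pose out of reach is approached as far as the arm can. A call is refused whole if a number of a shift passes 1 or a number of a turn 1, either way. A call with a gripper value outside its range is refused whole. The fingers move at their own pace and stop on an object; "grip_force" is the grip in N (left out, the last holds). Time passes only in rows, so rows that do not move let the fingers close. It gives the time, the measured TCP pose, the force, the opening and the grip force at its end, in the units of the state.
- env.sense(): the state, without advancing time (a new reading comes with each control period).
- optics.grab_frame(name): name is "scene" or "top" or "wrist"; returns the picture (420x560x3 uint8, red, green, blue); there is no depth.
- optics.calibration(name): a dict with "camera_matrix" (3x3 intrinsics, pixels), "k1" (the pictures are not rectified: a ray, as slopes to the right and down, at radius r is drawn at 1 + k1 r^2 times it, then the intrinsics apply), "eye" and "rotation" of the camera in the world. Camera axes: x right, y down, z forward; pixel columns grow to the right and rows downward; lengths in m; the calibration is good to about 2 mm. A picture is of the moment at which its call begins: read the wrist's pose just before it. calibration takes no time and is no camera call; for the wrist camera it gives the pose at the moment of the call.
- env.finish_job(): hands the job in; it is judged then, once.
Trained networks look in the newest picture that a camera, given by its name, has taken for a name from the list of things; names that differ only in an ending like _2 or _b are one class to them, and where a whole thing is asked for, a point or a joint stands for the part that bears it (a point fixed in the world has none). Each returns a list of dicts, best first, with "p" (0 to 1); they miss things now and then, are a little off and sometimes report something else, mostly with a low value. They report only what shows in the picture. A call takes as long as a camera call.
- optics.masks_of(target, camera): "mask" (420x560 bool, what is visible of it) and "pixel" ([column, row] in pixels, amid what is visible of it).
The state is a dict: "clock": time; "joints": joint angles; "joint_velocities": joint speeds; "tau": joint torques, N m; "eef_pos": TCP position; "ee_rot": TCP orientation; "force": force on the tool from outside, world axes, zero at the start; "torque": the same for the moment, N m; "width": opening from 0.0 (shut) to 1.0 (fully open); "grasp_force": force on a finger pad.
Only numpy, scipy, OpenCV 4.12 (cv2) and the standard library are available. Lean on these libraries where they do the work, as an engineer would, in place of code of your own. Each camera call takes 0.05 s, during which the arm holds its last target. There are 200 camera calls.

### The job

Shut the white hinged leaf of the jig flat down on its black lower half, then run the jig by the red handle of its x-y slides under the press, until the fixed pointer stands centred over the hole with the red bush, and press the palm knob fully down and let it up; then step the jig to the hole with the blue bush, do the same, and leave it standing there, shut. Do not bring the jig under the press with its leaf open, do not press the knob while the pointer is off a hole, do not lean on the clear eye shield, and leave everything else on the bench where it is.

Things in the scene. Friction and masses are not known exactly. Their poses are not given: they have to be found in the camera images.
- press: marking press fixed to the bench: grey base 200 (x) x 470 (y) x 20 mm; column at y +152 mm; blue over-arm at z 197-243 mm to the 54 mm head barrel (z 167-262). Origin: on the bench, under the pointer. It faces -y (operator and jig handle on that side); y runs along the long slide to the column, x away from the robot, z up; turned up to 0.15 rad. All offsets below are in this frame.
- slide_y (a joint): long slide of the jig along the press's +y, m, -0.185 to +0.030; 0 = middle of the jig level with the pointer. Starts near the -y end, clear of the head. Stays where it is left; about 3 N to move.
- slide_x (a joint): cross slide of the jig along the press's +x, m, -0.030 to +0.030; 0 = middle of the jig level with the pointer. Stays where it is left; about 3 N to move.
- handle (a point): middle of the red grip of the jig, 21 mm round, 50 mm long, leaning 35 deg from vertical towards -y (top nearest the operator); 107 mm to -y of the jig's middle, 113 mm above the bench. With the jig under the press the eye shield's lip hangs over it, so the hand must slope in from the -y side along the grip, 30 to 45 deg from vertical, jaws closing along x.
- leaf (a joint): hinge of the white leaf (upper half of the jig), rad: 0 = flat on the black lower half, edges flush; starts open, 1.0 to 1.45. A stiff hinge (0.24 N m) that stays where it is left; push the leaf down by its outer face or take its steel tab.
- hinge_mid (a point): middle of the leaf's hinge axis, which runs along y, 50 mm to +x of the jig's middle, 92 mm above the bench; moves with the slides. The leaf is 120 mm wide (y), 10 mm thick; shut, its outer face is 8 mm above this axis (100 mm above the bench) and spans 5 to 101 mm to -x of it.
- leaf_edge (a point): middle of the leaf's free edge on its outer face, 101 mm from the hinge; beyond it is a steel lift tab 14 mm long, 40 mm wide, 4 mm thick.
- red_hole (a point): centre of the sight hole (10 mm across, through the leaf) in the red bush, on the leaf's outer face; with the leaf shut 25 mm to -x and 10 mm to +y of the jig's middle, 100 mm above the bench
- blue_hole (a point): centre of the sight hole (10 mm across, through the leaf) in the blue bush, on the leaf's outer face; with the leaf shut 25 mm to +x and 10 mm to -y of the jig's middle, 100 mm above the bench
- pointer_tip (a point): lower end of the punch's pointer, 4 mm across, on the press's z axis, 103 mm above the bench when up; 3 mm clear of the shut leaf. It goes down with the palm knob, through the hole to the plate.
- palm_top (a point): top of the black palm knob (48 mm across, on the pointer's axis above the head), 310 mm above the bench when up; pressed straight down
- punch (a joint): travel of the palm knob and pointer, m: 0 = up, 0.015 = fully down; a spring brings it back up (4 N at the top, 10 N fully down)
- shield: clear fixed eye shield with a yellow lip on the head's operator side, 130 mm wide (x), 4 mm thick; slopes from 24 mm to -y of the pointer axis, 262 mm up, down to its lip 97 mm to -y, 218 mm up. Origin as the press's.
- plates: stack of three steel cover plates, 60 x 90 x 15 mm; origin under its centre
- screwdriver: screwdriver lying on the bench; origin under it
- mug: black mug, 80 mm across, 92 mm tall; origin under its centre
- tape: yellow tape measure, 72 x 36 x 64 mm; origin under its centre
- lifter: red and black double suction-cup glass lifter, 266 mm long, 85 mm tall; origin under its centre
- cleaner: blue bottle of glass cleaner, 70 mm across, 190 mm tall; origin under its centre
- shims: stack of four coloured glazing shims, 28 x 103 x 24 mm; origin under its centre

How it is judged (in metres and radians):
On the way, in this order (a step that is already met when the one before it is completed fails the run):
1. the leaf is shut flat on the lower half (value of joint leaf below 0.03 rad), for 0.2 s.
2. the palm knob is fully down with the pointer in the red-bushed hole (value of joint punch above 0.0125 m and horizontal distance between pointer_tip and red_hole below 0.003 m and value of joint leaf below 0.03 rad), for 0.1 s.
3. the palm knob is fully down with the pointer in the blue-bushed hole (value of joint punch above 0.0125 m and horizontal distance between pointer_tip and blue_hole below 0.003 m and value of joint leaf below 0.03 rad), for 0.1 s.
At the end, for the whole second after the job is handed in: leaf shut (within 0.03 rad), pointer up again (within 2 mm) and standing over the blue-bushed hole within 4 mm, jig at rest. Each punch stroke counts with the knob at least 12.5 mm down and the pointer within 3 mm of the hole's centre (value of joint leaf below 0.03 rad and horizontal distance between pointer_tip and blue_hole below 0.004 m and value of joint punch below 0.002 m and velocity of joint slide_x between -0.01 and 0.01 m/s and velocity of joint slide_y between -0.01 and 0.01 m/s); the robot touches nothing.
It fails at once if the jig is brought under the press (slide_y above -0.09) with its leaf open (value of joint slide_y above -0.09 m and value of joint leaf above 0.12 rad).
It fails at once if the knob is pressed more than 4 mm with the pointer more than 5 mm off both holes (value of joint punch above 0.004 m and horizontal distance between pointer_tip and red_hole above 0.005 m and horizontal distance between pointer_tip and blue_hole above 0.005 m).
It fails at once if the eye shield is pressed with more than 15 N (contact force between shield and anything else above 15 N).
It fails at once if something else on the bench is moved more than 20 mm (distance of any of plates, screwdriver, mug, tape, lifter, cleaner, shims from where it was at the start of the episode above 0.02 m).
It also fails if it takes over 72 s, if anything falls off the work surface, if the arm or the gripper's body presses on something with over 40 N, if the wrist force passes 120 N, or if a joint passes its speed limit or range.

## Working session

There is one attempt and no reset: what is moved stays moved. The work goes in short steps, Python scripts to look and compute and a tool call to move; the robot and the scene stay as the last step left them, time stands still between calls to the robot, and variables do not carry over. Pictures are saved under pics/ and viewed, at most 12 in all, crops included, and the job is handed in when it is done.

Besides the shell and the picture viewer there is one more tool, called after "Call:" as a command line: name --pt "numbers of a row" for each row, then --argument value for the rest. play_rows: Moves the arm, as the interface text tells. Its arguments: {"type":"object","properties":{"targets":{"type":"array"},"grip_force":{"type":"number"}},"required":["targets"]}

```bash
ls; mkdir -p pics
python3 - <<'E'
from plant import env, optics
import cv2, numpy as np
for n in ("scene","top"):
    im=optics.grab_frame(n); cv2.imwrite(f"pics/{n}0.png",cv2.resize(im[:,:,::-1],(800,600)))
    c=optics.calibration(n); print(n,c)
    for t in ("handle","leaf_edge","red_hole","blue_hole","palm_top","pointer_tip","hinge_mid","press"):
        r=optics.masks_of(t,n)
        for d in r[:2]: print(t,round(d["p"],2),np.round(d["pixel"],1),d["mask"].sum())
print(env.sense(),env.grip_depth)
E
```

```text
pics
scene {'camera_matrix': array([[471.29589028,   0.        , 280.43123342],
       [  0.        , 471.29589028, 206.47972694],
       [  0.        ,   0.        ,   1.        ]]), 'k1': -0.16363762258843642, 'eye': array([1.02421507, 0.46070894, 1.24539948]), 'rotation': array([-146.6366951 ,   -0.71892911,  136.15317982])}
handle 0.62 [254.9 226.6] 1893
leaf_edge 0.82 [249.1 218.5] 920
leaf_edge 0.26 [251.3 228.2] 1923
red_hole 0.9 [249.9 220.1] 949
red_hole 0.7 [290.2 256.6] 12154
blue_hole 0.86 [248.4 222. ] 928
palm_top 0.53 [302.3 213. ] 311
pointer_tip 0.86 [300.3 214.2] 345
hinge_mid 0.56 [247.7 219.8] 942
press 0.8 [292.7 256.8] 12311
top {'camera_matrix': array([[415.12250661,   0.        , 273.88908685],
       [  0.        , 415.12250661, 213.61966644],
       [  0.        ,   0.        ,   1.        ]]), 'k1': -0.12281106680529466, 'eye': array([ 0.41099983, -0.02470725,  1.54842779]), 'rotation': array([-174.51392895,   -0.23405105,  -89.4518717 ])}
handle 0.87 [288.3 207.6] 1527
leaf_edge 0.8 [286.6 200.2] 252
red_hole 0.83 [289.7 197.7] 270
blue_hole 0.66 [291.4 19
[... 167 characters left out ...]
{'clock': 0.9, 'joints': array([68.68697674, 19.09119034,  2.2873625 , 83.96168318, -0.76650022,
       76.96712378, -3.35041746]), 'joint_velocities': array([-0.03275043, -0.00564689, -0.07688175, -0.04932537,  0.01103046,
        0.09143463,  0.05402659]), 'tau': array([-1.06829233e-03, -6.58300066e+01,  1.36233956e+00, -4.05816686e+01,
        1.65998162e-02,  3.08436334e-03, -5.24925341e-06]), 'eef_pos': array([ 0.17507318, -0.62593579,  0.2313017 ]), 'ee_rot': array([-1.79995324e+02,  1.49164486e-03,  1.56280019e+01]), 'force': array([-0.53525812,  0.47027262,  0.64887856]), 'torque': array([-0.04062741,  0.0416357 ,  0.04276548]), 'grasp_force': 0.0, 'width': 0.9983284793402063} 0.0187
```

View pictures.

View pics/scene0.png

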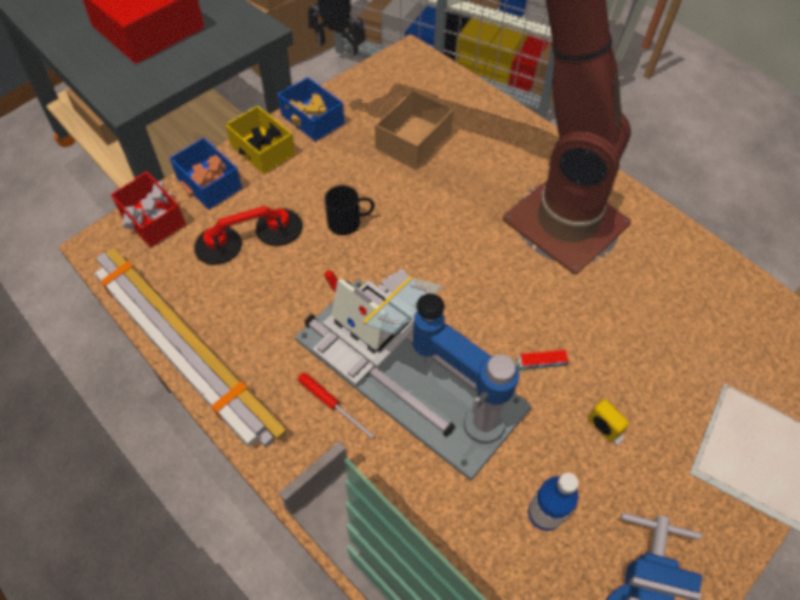

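View pics/top0.png

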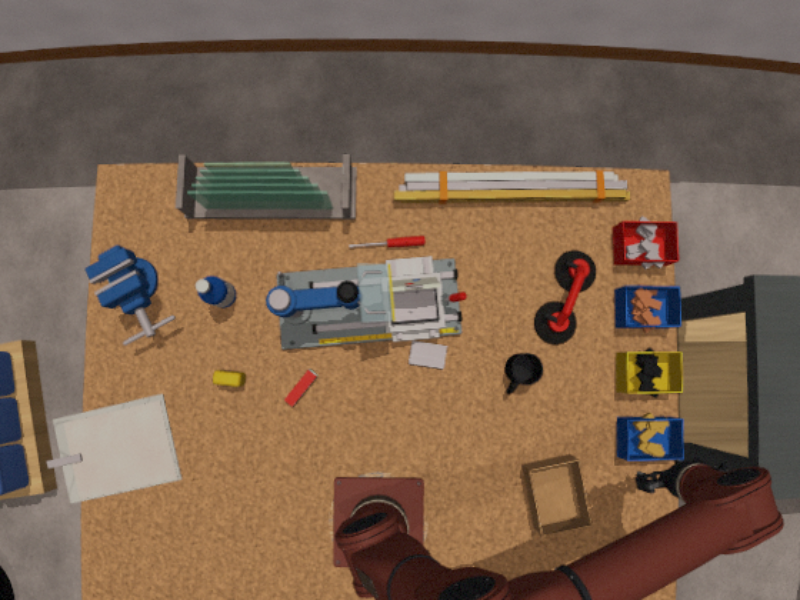

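```bash
cat > h.py <<'E'
import numpy as np, cv2
from scipy.spatial.transform import Rotation as R
from plant import env, optics
def ray(px,c):
    K=c["camera_matrix"]; d=(np.array(px,float)-K[:2,2])/np.array([K[0,0],K[1,1]])
    u=d.copy()
    for _ in range(20): u=d/(1+c["k1"]*(u@u))
    return c["eye"],R.from_euler("xyz",c["rotation"],degrees=True).as_matrix()@np.append(u,1)
def at(px,z,c):
    e,d=ray(px,c); return e+d*(z-e[2])/d[2]
def proj(p,c):
    q=R.from_euler("xyz",c["rotation"],degrees=True).as_matrix().T@(np.array(p)-c["eye"]); u=q[:2]/q[2]
    u=u*(1+c["k1"]*(u@u)); K=c["camera_matrix"]; return u*[K[0,0],K[1,1]]+K[:2,2]
def tri(p1,c1,p2,c2):
    A=[];b=[]
    for p,c in((p1,c1),(p2,c2)):
        e,d=ray(p,c); d/=np.linalg.norm(d); M=np.eye(3)-np.outer(d,d); A.append(M); b.append(M@e)
    return np.linalg.lstsq(np.vstack(A),np.hstack(b),rcond=None)[0]
E
python3 - <<'E'
from h import *
im=optics.grab_frame("top")[:,:,::-1]
x0,y0,x1,y1=186,172,336,252
cv2.imwrite("pics/topc.png",cv2.resize(im[y0:y1,x0:x1],(750,400),interpolation=cv2.INTER_CUBIC))
im=optics.grab_frame("scene")[:,:,::-1]
cv2.imwrite("pics/scc.png",cv2.resize(im[180:340,200:380],(720,640)[:1]+(600,) if 0 else (675,600),interpolation=cv2.INTER_CUBIC))
E
```

```text
(no output)
```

View pics/topc.png

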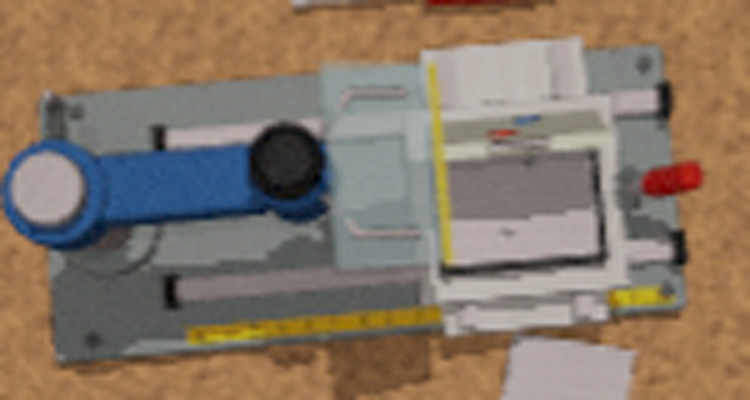

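View pics/scc.png

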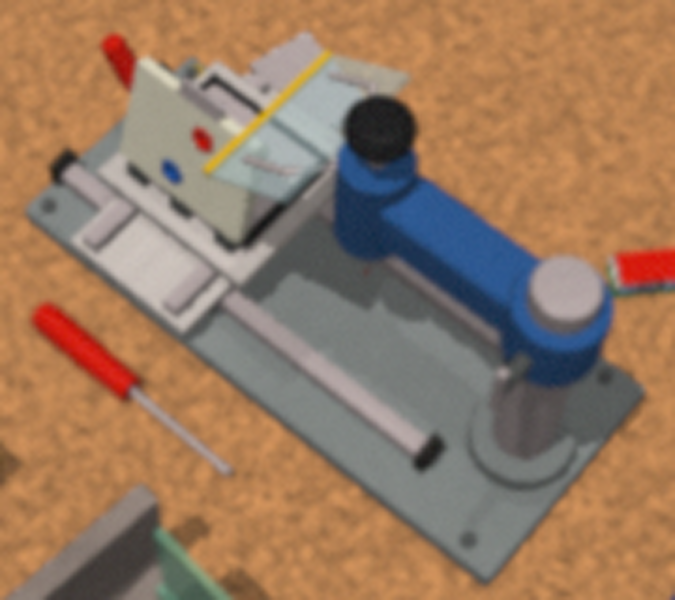

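Run:
```python
from h import *
c=optics.calibration("top"); s=optics.calibration("scene")
T=lambda x,y:np.array([186+x/5-.4,172+y/5-.4]); S=lambda x,y:np.array([200+x/3.75-.37,180+y/3.75-.37])
cor=[at(T(*p),.02,c)[:2] for p in((58,362),(42,93),(662,46),(685,310))]
print(np.round(cor,4))
nl,fl,fr,nr=cor
for a,b in((nr,nl),(fr,fl)): d=b-a; print("yaw",np.degrees(np.arctan2(-d[0],d[1])),np.linalg.norm(d))
for a,b in((nr,fr),(nl,fl)): d=b-a; print("yawx",np.degrees(np.arctan2(d[1],d[0])),np.linalg.norm(d))
print("centre",np.mean(cor,0))
print("knob",at(T(288,158),.31,c),at(S(381,118),.31,s),tri(T(288,158),c,S(381,118),s))
print("handle",at(T(672,178),.113,c))
print("scene corner far-y+",at(S(487,582),.02,s),at(S(643,393),.02,s),at(S(28,212),.02,s))
print("arm top cap",at(T(48,188),.243,c))
```

```text
[[ 0.4425  0.2522]
 [ 0.6427  0.2696]
 [ 0.6827 -0.1932]
 [ 0.4856 -0.21  ]]
yaw 5.3250837449554895 0.4642462426127468
yaw 4.933316213692967 0.4645704418572679
yawx 4.880619097574317 0.19785322778532405
yawx 4.976945844267046 0.2010275232281298
centre [0.56336822 0.02965594]
knob [0.56052861 0.0639089  0.31      ] [0.56235857 0.06779336 0.31      ] [0.56052636 0.06499496 0.30511251]
handle [ 0.57299593 -0.18977044  0.113     ]
scene corner far-y+ [0.64355676 0.27615973 0.02      ] [0.450556   0.25774648 0.02      ] [ 0.68762063 -0.18471122  0.02      ]
arm top cap [0.54802934 0.22105385 0.243     ]
```

Call:
play_rows --pt "0 0 0 0 0.665" --pt "0 0 0 0 0.665" --pt "0 1 -0.86 0 0" --pt "0 1 -0.86 0 0" --pt "0 1 -0.86 0 0" --pt "0 1 -0.86 0 0" --pt "0 1 -0.86 0 0" --pt "0 1 -0.86 0 0"

```text
clock: 2.0
eef_pos: [0.314, -0.4836, 0.2315]
ee_rot: [180.0, -0.0, 5.0]
force: [-0.1, 0.1, -0.3]
width: 0.003
grasp_force: 0.0
```

Call:
play_rows --pt "0 1 -0.86 0 0" --pt "0 1 -0.86 0 0" --pt "0 1 -0.86 0 0" --pt "0 1 -0.86 0 0" --pt "0 1 -0.86 0 0" --pt "0 1 -0.86 0 0" --pt "0 1 -0.86 0 0" --pt "0 1 -0.86 0 0"

```text
clock: 3.0
eef_pos: [0.4983, -0.2949, 0.2315]
ee_rot: [180.0, -0.0, 5.0]
force: [0.0, 0.1, -0.1]
width: 0.0
grasp_force: 0.0
```

Call:
play_rows --pt "0 1 -0.86 0 0" --pt "0 1 -0.86 0 0" --pt "0 1 -0.86 0 0" --pt "0 1 -0.86 0 0" --pt "0 1 -0.86 0 0" --pt "0 1 -0.86 0 0" --pt "0 1 -0.86 0 0" --pt "0 0 0 0 0"

```text
clock: 4.0
eef_pos: [0.66, -0.1272, 0.2308]
ee_rot: [-179.9, -0.0, 5.2]
force: [-0.7, -0.6, 0.8]
width: -0.001
grasp_force: 0.0
```

Call:
play_rows --pt "0 0.2 -0.8 0.6 0" --pt "0 0 0 1 0" --pt "0 0 0 1 0" --pt "0 -0.8 0 0 0" --pt "0 -0.8 0 0 0" --pt "0 -0.8 0 0 0" --pt "0 -0.8 0 0 0" --pt "0 0 0 0 0"

```text
clock: 5.0
eef_pos: [0.5811, -0.1173, 0.166]
ee_rot: [180.0, 0.0, 4.9]
force: [0.6, -0.4, 0.9]
width: 0.001
grasp_force: 0.0
```

Call:
play_rows --pt "0 -0.6 0 0.2 0" --pt "0 -0.6 0 0.4 0" --pt "0 -0.4 0 0.7 0" --pt "0 0 0 0.6 0" --pt "0 0 0 0.4 0" --pt "0 0 0 0.3 0" --pt "0 0 0 0.1 0" --pt "0 0 0 0 0"

```text
clock: 6.0
eef_pos: [0.5442, -0.1202, 0.1]
ee_rot: [180.0, -0.2, 5.0]
force: [-0.1, 0.7, 8.1]
width: 0.0
grasp_force: 4.2
```

Run:
```python
from h import *
im=optics.grab_frame("scene")[:,:,::-1]
cv2.imwrite("pics/sc2.png",cv2.resize(im[150:310,180:380],(750,600),interpolation=cv2.INTER_CUBIC))
```

```text
(no output)
```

View pics/sc2.png

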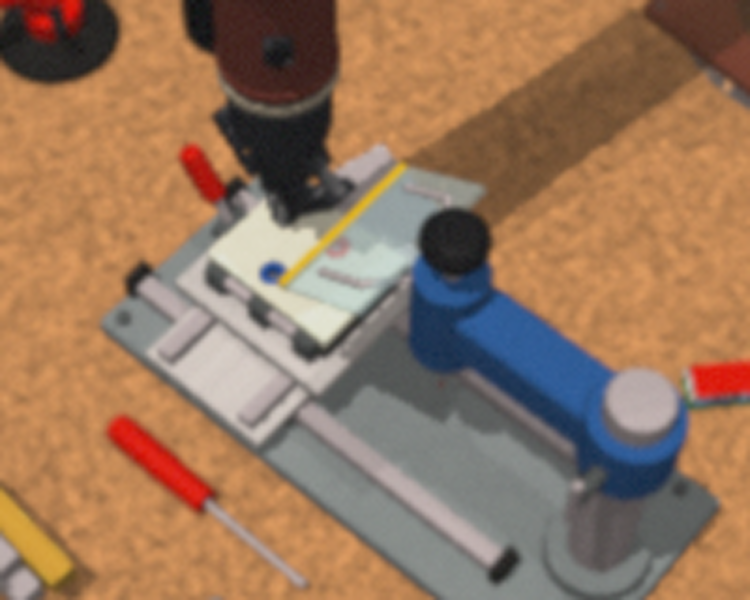

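Run:
```python
from h import *
s=optics.calibration("scene"); c=optics.calibration("top")
S=lambda x,y:np.array([180+x/3.75-.37,150+y/3.75-.37])
P=np.array([.5612,.0655]); a=np.radians(5); U=np.array([[np.cos(a),np.sin(a)],[-np.sin(a),np.cos(a)]])
for n,p,z,o in(("red",(337,247),.1,(-.025,.01)),("blue",(273,272),.1,(.025,-.01)),("knob",(454,240),.31,(0,0))):
    q=at(S(*p),z,s); print(n,np.round(q,4),"slide",np.round(U@(q[:2]-P)-o,4))
print(np.round(env.sense()["joints"],1))
```

```text
red [ 0.5357 -0.0725  0.1   ] slide [-0.0125 -0.1453]
blue [ 0.5863 -0.0895  0.1   ] slide [-0.0135 -0.1466]
knob [0.5683 0.0719 0.31  ] slide [0.0076 0.0058]
[ 24.7  15.8 -19.4 105.1   6.   59.9 -82. ]
```

Call:
play_rows --pt "30 0 0 -1 0" --pt "50 0 0.5 -1 0" --pt "50 0 1 -0.6 1" --pt "50 0 0 0 1" --pt "50 0 0 0 1" --pt "50 0 0 0 1" --pt "50 0 0 0 1" --pt "50 0 0 0 0"

```text
clock: 7.05
eef_pos: [0.5462, -0.1577, 0.1637]
ee_rot: [-180.0, -0.0, -34.9]
force: [0.7, -1.5, 0.7]
width: 0.586
grasp_force: 0.0
```

Run:
```python
from h import *
print(np.round(env.sense()["joints"],1))
```

```text
[  23.6   13.1  -13.8  100.     3.3   67.3 -116. ]
```

Call:
play_rows --pt "50 0 0 -0.5 -1" --pt "50 0 0 0 -1" --pt "50 0 0 0 -1" --pt "50 0 0 0 -1" --pt "50 0 0 0 -1" --pt "50 0 0 0 -1" --pt "50 0 0 0 -1" --pt "50 0 0 0 -1"

```text
clock: 8.05
eef_pos: [0.5461, -0.1579, 0.1763]
ee_rot: [180.0, -0.0, 29.5]
force: [-0.3, -0.1, -1.0]
width: 0.583
grasp_force: 0.0
```

Call:
play_rows --pt "50 0 0 0 -1" --pt "50 0 0 0 -1" --pt "50 0 0 0 -1" --pt "50 0 0 0 -1" --pt "50 0 0 0 -1" --pt "50 0 0 0 -1" --pt "50 0 0 0 -1" --pt "50 0 0 0 -1"

```text
clock: 9.05
eef_pos: [0.5461, -0.1578, 0.1763]
ee_rot: [180.0, -0.0, 93.5]
force: [0.1, 1.2, -0.5]
width: 0.588
grasp_force: 0.0
```

Call:
play_rows --pt "50 0 0 0 -0.24" --pt "50 0 0 0 0"

```text
clock: 9.3
eef_pos: [0.5459, -0.158, 0.1763]
ee_rot: [180.0, -0.0, 94.9]
force: [0.4, 0.0, -0.1]
width: 0.587
grasp_force: 0.0
```

Run:
```python
from h import *
print(env.sense()["eef_pos"],np.round(env.sense()["joints"],1))
im=optics.grab_frame("wrist")[:,:,::-1]; c=optics.calibration("wrist"); print(c)
cv2.imwrite("pics/w1.png",im)
```

```text
[ 0.54591898 -0.15796502  0.17630079] [ 36.1  14.  -28.3  98.5   7.   69.3  10.9]
{'camera_matrix': array([[352.59053318,   0.        , 277.93197883],
       [  0.        , 352.59053318, 206.44681363],
       [  0.        ,   0.        ,   1.        ]]), 'k1': 0.009577237159990962, 'eye': array([ 0.53867929, -0.0806764 ,  0.31886353]), 'rotation': array([ 1.62457965e+02, -6.13006414e-03,  4.79350538e+00])}
```

View pics/w1.png

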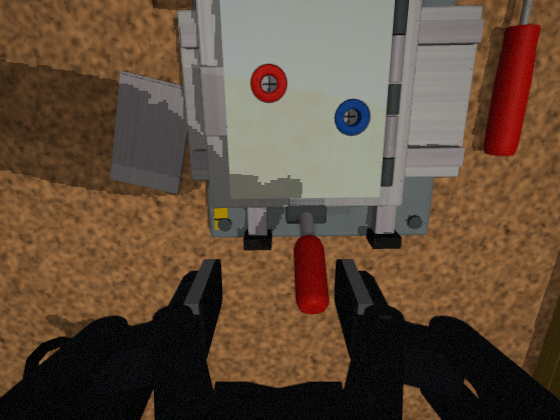

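Run:
```python
from h import *
c=optics.calibration("wrist")
r=at((268.5,83.5),.1,c);b=at((352,117),.1,c)
print(r,b); d=b-r
print("yaw",np.degrees(np.arctan2(d[1],d[0])-np.arctan2(-.02,.05)),np.linalg.norm(d))
print("grip mid",at((311,272),.113+.003,c))
a=np.radians(5); m=(r+b)[:2]/2; print("mid",m,"handle pred",m-.107*np.array([-np.sin(a),np.cos(a)]))
for p in((308,240),(313,305)): print(at(p,.113,c))
# base front edge corners z=.02, leaf edges
print(at((212,237),.02,c),at((429,236),.02,c))
for p in((230,198),(380,195)): print(at(p,.1,c))
```

```text
[ 0.5326669  -0.07481319  0.1       ] [ 0.58420519 -0.0896052   0.1       ]
yaw 5.787395947738059 0.05361901323573453
grip mid [ 0.56885757 -0.18670862  0.116     ]
mid [ 0.55843604 -0.08220919] handle pred [ 0.56776171 -0.18880203]
[ 0.56490895 -0.16607127  0.113     ]
[ 0.57338631 -0.21267503  0.113     ]
[ 0.48902733 -0.20901952  0.02      ] [ 0.68618362 -0.1914663   0.02      ]
[ 0.51315065 -0.14650022  0.1       ]
[ 0.60932941 -0.13642369  0.1       ]
```

Call:
play_rows --pt "50 -0.74 0.4 0 0" --pt "50 -0.74 0.4 0 0" --pt "50 0 0 1 0" --pt "50 0 0 1 0" --pt "50 0 0 0.96 0" --pt "0 0 0 0 0" --pt "0 0 0 0 0" --pt "0 0 0 0 0" --grip_force 40

```text
clock: 10.35
eef_pos: [0.5692, -0.1929, 0.1029]
ee_rot: [180.0, 0.0, 94.9]
force: [1.5, 1.4, -5.9]
width: 0.228
grasp_force: 39.7
```

Call:
play_rows --pt "0 0 0 0 0" --pt "0 0 0 0 0"

```text
clock: 10.6
eef_pos: [0.5692, -0.193, 0.1028]
ee_rot: [180.0, 0.0, 94.9]
force: [0.9, 1.3, -2.4]
width: 0.231
grasp_force: 40.0
```

Call:
play_rows --pt "0 0 0.4 0 0" --pt "0 0 0.4 0 0" --pt "0 0 0.4 0 0" --pt "0 0 0.4 0 0" --pt "0 0 0.12 0 0" --pt "0 0 0.08 0 0" --pt "0 0 0 0 0" --pt "0 0 0 0 0"

```text
clock: 11.6
eef_pos: [0.6148, -0.1888, 0.1028]
ee_rot: [179.9, -0.0, 94.9]
force: [1.0, 2.7, 5.0]
width: 0.225
grasp_force: 40.9
```

Call:
play_rows --pt "0 0 0.12 0 0" --pt "0 0 0 0 0"

```text
clock: 11.85
eef_pos: [0.6162, -0.1893, 0.1027]
ee_rot: [-179.9, 0.0, 94.9]
force: [-7.9, 2.1, 8.9]
width: 0.23
grasp_force: 41.3
```

Call:
play_rows --pt "0 0 0.12 0 0" --pt "0 0 0 0 0"

```text
clock: 12.1
eef_pos: [0.6165, -0.1902, 0.1026]
ee_rot: [-179.6, 0.1, 94.8]
force: [-20.9, 1.3, 18.0]
width: 0.231
grasp_force: 42.2
```

Run:
```python
from h import *
e=env.sense();print(e["eef_pos"],e["force"],e["ee_rot"])
for i in range(1):
    im=optics.grab_frame("wrist"); c=optics.calibration("wrist")
    cv2.imwrite("pics/w2.png",im[:,:,::-1])
    for t,f in (("red",lambda h:(h[...,0]<8)|(h[...,0]>172)),("blue",lambda h:(h[...,0]>105)&(h[...,0]<125))):
        h=cv2.cvtColor(im,cv2.COLOR_RGB2HSV); m=(f(h)&(h[...,1]>150)&(h[...,2]>70)).astype(np.uint8)
        n,l,st,ce=cv2.connectedComponentsWithStats(m)
        for k in range(1,n):
            if st[k,4]>60: print(t,st[k],ce[k],at(st[k,:2]+st[k,2:4]/2-.5,.1,c))
```

```text
[ 0.61646863 -0.19024851  0.10259036] [-20.8565491    1.34956473  17.96269422] [-1.79598573e+02  5.23848164e-02  9.48101467e+01]
red [ 457    0   62  114 4858] [486.4248662   55.42960066] [ 0.68694924 -0.09283559  0.1       ]
red [ 253  221   49  123 5173] [276.31490431 283.88787937] [ 0.61572401 -0.19532187  0.1       ]
blue [ 312    0   58   58 1953] [340.62160778  26.95852535] [ 0.6304706  -0.08775172  0.1       ]
```

Call:
play_rows --pt "0 0 -0.2 0 0" --pt "0 0 -0.194 0 0" --pt "0 0 0 0 0" --pt "0 -0.4 0 0 0" --pt "0 -0.4 0 0 0" --pt "0 -0.4 0 0 0" --pt "0 -0.2 0 0 0" --pt "0 0 0 0 0"

```text
clock: 13.15
eef_pos: [0.6134, -0.2246, 0.1028]
ee_rot: [180.0, 0.0, 94.9]
force: [0.4, -0.7, 5.3]
width: 0.228
grasp_force: 41.1
```

Call:
play_rows --pt "0 -0.12 0 0 0" --pt "0 0 0 0 0"

```text
clock: 13.4
eef_pos: [0.6135, -0.2254, 0.1027]
ee_rot: [180.0, -0.1, 95.0]
force: [-0.9, 4.2, 8.0]
width: 0.235
grasp_force: 41.2
```

Call:
play_rows --pt "0 -0.12 0 0 0" --pt "0 0 0 0 0"

```text
clock: 13.65
eef_pos: [0.6137, -0.2254, 0.1026]
ee_rot: [-180.0, -0.3, 95.1]
force: [-4.8, 12.0, 12.0]
width: 0.234
grasp_force: 41.3
```

Call:
play_rows --pt "0 0.5 0 0 0" --pt "0 0.6 0 0 0" --pt "0 0.6 0 0 0" --pt "0 0.6 0 0 0" --pt "0 0.6 0 0 0" --pt "0 0.716 0 0 0" --pt "0 0 0 0 0" --pt "0 0 0 0 0"

```text
clock: 14.65
eef_pos: [0.6055, -0.1389, 0.1027]
ee_rot: [-180.0, -0.1, 95.0]
force: [-2.2, 3.2, 8.9]
width: 0.231
grasp_force: 41.2
```

Run:
```python
from h import *
e=env.sense();print(e["eef_pos"],e["force"],e["ee_rot"])
a=np.radians(5); U=np.array([[np.cos(a),np.sin(a)],[-np.sin(a),np.cos(a)]])
print(U@(e["eef_pos"][:2]-np.array([.6136,-.2252])), U@(e["eef_pos"][:2]-np.array([.616,-.1893])))
im=optics.grab_frame("wrist"); c=optics.calibration("wrist")
cv2.imwrite("pics/w3.png",im[:,:,::-1])
```

```text
[ 0.60552622 -0.1389162   0.10268967] [-2.18913475  3.18473952  8.88763145] [-1.79965379e+02 -6.63681057e-02  9.49777006e+01]
[-0.00052293  0.08665914] [-0.00604269  0.05110492]
```

View pics/w3.png

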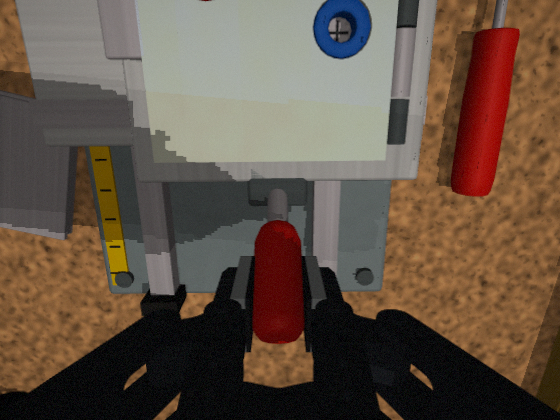

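Call:
play_rows --pt "0 0 0.03 0 0" --pt "0 0 0 0 0" --pt "50 0 0 0 0" --pt "50 0 0 0 0" --pt "60 0 0 -1 0" --pt "85 0 0 -1 0" --pt "85 -1 0 0 0" --pt "85 -1 0 0 1"

```text
clock: 15.7
eef_pos: [0.6107, -0.1907, 0.1523]
ee_rot: [-180.0, 0.0, 86.8]
force: [0.2, 0.3, -0.2]
width: 0.995
grasp_force: 0.0
```

Call:
play_rows --pt "85 0 0 0 1" --pt "85 0 0 0 1" --pt "85 0 0 0 1" --pt "85 0 0 0 1" --pt "85 0 0 0 1" --pt "85 0 0 0 1" --pt "85 0 0 0 1" --pt "85 0 0 0 1"

```text
clock: 16.7
eef_pos: [0.6104, -0.1902, 0.1518]
ee_rot: [-180.0, 0.0, 22.6]
force: [-1.2, -0.4, -0.2]
width: 0.996
grasp_force: 0.0
```

Call:
play_rows --pt "85 0 0 0 1" --pt "85 0 0 0 1" --pt "85 0 0 0 0.25" --pt "85 0 0 0 0"

```text
clock: 17.2
eef_pos: [0.6106, -0.1901, 0.1521]
ee_rot: [-180.0, 0.0, 5.0]
force: [0.1, 0.6, -0.4]
width: 0.993
grasp_force: 0.0
```

Call:
play_rows --pt "85 0 0.76 0 0" --pt "85 0 0.76 0 0" --pt "85 0 0 0.8 0" --pt "85 0 0 0.8 0" --pt "85 0 0 0.68 0" --pt "85 0 -0.44 0 0" --pt "85 0 0 0 0" --pt "85 0 0 0 0"

```text
clock: 18.2
eef_pos: [0.6137, -0.2168, 0.0963]
ee_rot: [180.0, -0.1, 4.9]
force: [0.6, -0.3, 0.3]
width: 0.998
grasp_force: 0.0
```

Call:
play_rows --pt "85 0 -0.12 0 0" --pt "85 0 0 0 0"

```text
clock: 18.45
eef_pos: [0.6129, -0.2138, 0.0957]
ee_rot: [180.0, -0.0, 4.9]
force: [-0.6, 0.8, -1.0]
width: 0.995
grasp_force: 0.0
```

Call:
play_rows --pt "85 0 -0.12 0 0" --pt "85 0 0 0 0"

```text
clock: 18.7
eef_pos: [0.6125, -0.2111, 0.0954]
ee_rot: [180.0, -0.0, 4.9]
force: [-0.0, -1.4, 0.6]
width: 0.999
grasp_force: 0.3
```

Call:
play_rows --pt "85 0 -0.12 0 0" --pt "85 0 0 0 0"

```text
clock: 18.95
eef_pos: [0.6122, -0.2082, 0.0954]
ee_rot: [180.0, -0.0, 4.9]
force: [-0.6, -1.7, 1.2]
width: 0.991
grasp_force: 1.1
```

Call:
play_rows --pt "85 0 -0.12 0 0" --pt "85 0 0 0 0"

```text
clock: 19.2
eef_pos: [0.6119, -0.2047, 0.0953]
ee_rot: [-180.0, 0.0, 4.9]
force: [-0.6, -3.0, 1.6]
width: 0.992
grasp_force: 1.0
```

Run:
```python
from h import *
e=env.sense();print(e["eef_pos"],e["force"])
im=optics.grab_frame("wrist"); 
cv2.imwrite("pics/w4.png",im[:,:,::-1])
```

```text
[ 0.61193406 -0.20468698  0.0953401 ] [-0.61534296 -2.99572085  1.60067179]
```

View pics/w4.png

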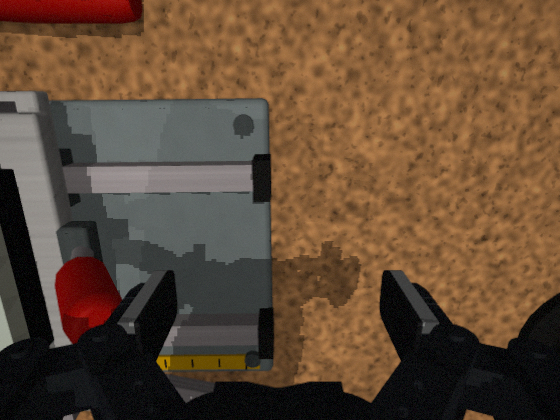

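Call:
play_rows --pt "85 0 -0.4 0 0" --pt "85 0 -0.5 0 0" --pt "85 0 -0.6 0 0" --pt "85 0 -0.6 0 0" --pt "85 0 -0.5 0 0" --pt "85 0 -0.3 0 0" --pt "85 0 -0.16 0 0" --pt "85 0 -0.1 0 0"

```text
clock: 20.25
eef_pos: [0.6051, -0.1265, 0.0952]
ee_rot: [180.0, 0.0, 4.9]
force: [-0.8, -2.9, -0.7]
width: 0.996
grasp_force: 1.6
```

Run:
```python
from h import *
e=env.sense();print(e["eef_pos"],e["force"])
a=np.radians(5); U=np.array([[np.cos(a),np.sin(a)],[-np.sin(a),np.cos(a)]])
print("py",(U@(e["eef_pos"][:2]-np.array([.6055,-.1389])))-[0,.2105])
im=optics.grab_frame("scene")[:,:,::-1]
cv2.imwrite("pics/s5.png",cv2.resize(im[190:290,210:335],(750,600),interpolation=cv2.INTER_CUBIC))
im=optics.grab_frame("top")[:,:,::-1]
cv2.imwrite("pics/t5.png",cv2.resize(im[172:252,186:336],(750,400),interpolation=cv2.INTER_CUBIC))
```

```text
[ 0.6051093  -0.12652072  0.09520645] [-0.76570541 -2.85706991 -0.72959143]
py [ 0.00068971 -0.19813377]
```

View pics/s5.png

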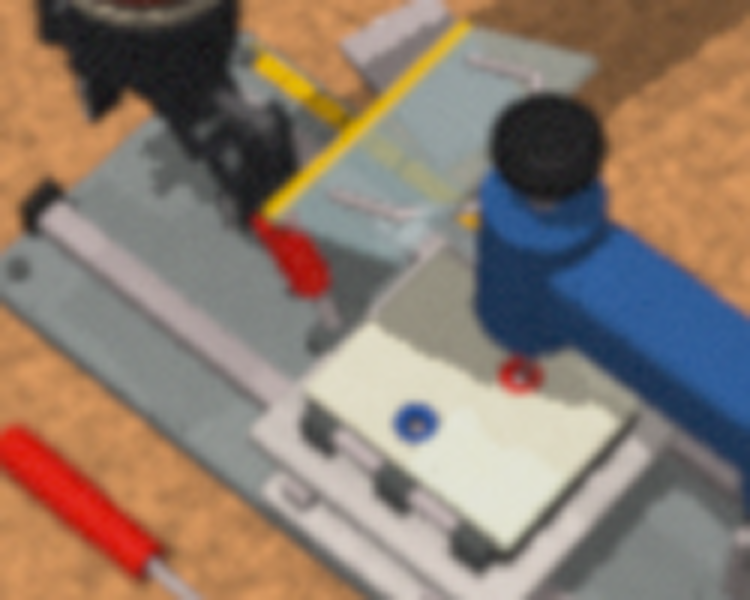

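```bash
cat >> h.py <<'E'
def blobs(im,minA=15):
    h=cv2.cvtColor(im,cv2.COLOR_RGB2HSV); o={}
    for t,f in (("red",(h[...,0]<8)|(h[...,0]>172)),("blue",(h[...,0]>105)&(h[...,0]<125))):
        m=(f&(h[...,1]>110)&(h[...,2]>60)).astype(np.uint8); n,l,st,ce=cv2.connectedComponentsWithStats(m)
        o[t]=[(st[k],ce[k]) for k in range(1,n) if st[k,4]>=minA]
    return o
E
python3 - <<'E'
from h import *
s=optics.calibration("scene"); im=optics.grab_frame("scene")
crop=lambda q:np.round((np.array(q)-[210,190])*6+2.5,1)
a=np.radians(5); U=np.array([[np.cos(a),np.sin(a)],[-np.sin(a),np.cos(a)]])
P=np.array([.563,.0687])
def circ(r,z): return np.array([crop(proj(np.append(P+r*np.array([np.cos(t),np.sin(t)]),z),s)) for t in np.linspace(0,2*np.pi,60)])
for n,r,z in(("barrel bot",.027,.167),("knob top",.024,.31),("knob low",.024,.296)):
    k=circ(r,z); print(n,k.min(0),k.max(0),k[k[:,1].argmax()])
print("tip",crop(proj([*P,.103],s)),"hole at P",crop(proj([*P,.1],s)))
for t,sl in (("red",(-.025,.01)),("blue",(.025,-.01))):
    q=P+U.T@(np.array([.025,-.013])+sl); print(t,"pred",crop(proj([*q,.1],s)))
h=proj([*P,.1],s)
for dx in((.001,0),(0,.001)): print("px/mm",6*(proj([*(P+U.T@np.array(dx)),.1],s)-h))
sub=im[190:290,210:335]
b=blobs(sub)
for t in b:
    for st,ce in b[t]: print(t,st[:5]*6,ce*6+2.5)
for P3,l in(([P[0],P[1]],'corners'),):
  for cx,cy in((-.1,.2),(.1,.2)): pass
E
```

```text
barrel bot [472.2 255.2] [595.8 363.4] [538.2 363.4]
knob top [489.5  80.8] [611.2 183.3] [554.7 183.3]
knob low [488.4 100.1] [608.9 202. ] [552.9 202. ]
tip [527.7 377.2] hole at P [527.4 380.3]
red pred [522.4 376.4]
blue pred [417.3 423.9]
px/mm [-1.40975752  1.4563519 ]
px/mm [1.67575105 1.28635234]
red [252 210  78  90 588] [294.90816327 257.86734694]
red [498 360  42  36 180] [518.7 376.3]
red [   0  426  162  150 1572] [ 75.91984733 499.95038168]
blue [ 480  174  270  324 6738] [615.3762244  311.03784506]
blue [396 408  36  30  90] [414.1 420.5]
```

Call:
play_rows --pt "85 0 -0.07 0 0" --pt "85 0 -0.062 0 0" --pt "85 0 0 0 0" --pt "85 0 0.4 0 0" --pt "85 0 0.4 -0.8 0" --pt "60 0 0 -1 0" --pt "30 0 0 -1 0" --pt "0 0 0 -1 0"

```text
clock: 21.4
eef_pos: [0.6069, -0.1431, 0.1913]
ee_rot: [-180.0, -0.0, 4.9]
force: [-0.3, -0.5, -0.4]
width: 0.373
grasp_force: 0.0
```

Call:
play_rows --pt "0 0 0 -1 0" --pt "0 0 0 -1 0" --pt "0 0 0 -1 0" --pt "0 0 0 -1 0" --pt "0 0 0 -1 0" --pt "0 -0.3 0 -1 0" --pt "0 -0.7 -1 0 0" --pt "0 0 0 0 0"

```text
clock: 22.4
eef_pos: [0.5794, -0.1184, 0.3415]
ee_rot: [-180.0, -0.1, 5.1]
force: [0.9, 0.5, 0.8]
width: -0.0
grasp_force: 0.0
```

Run:
```python
from h import *
e=env.sense();print(e["eef_pos"],e["ee_rot"])
a=np.radians(5); U=np.array([[np.cos(a),np.sin(a)],[-np.sin(a),np.cos(a)]])
print("to P units (px,-py)",U@(np.array([.563,.0687])-e["eef_pos"][:2])/.025)
s=optics.calibration("scene"); im=optics.grab_frame("scene")[190:290,210:335]
for st,ce in blobs(im)["red"]: print(st[:5]*6,ce*6+2.5)
for st,ce in blobs(im,8)["blue"]: print("b",st[:5]*6,ce*6+2.5)
im=optics.grab_frame("wrist"); cv2.imwrite("pics/w6.png",im[:,:,::-1])
```

```text
[ 0.57944854 -0.1183771   0.34148025] [-1.79964414e+02 -1.12844264e-01  5.05808170e+00]
to P units (px,-py) [-3.24422926e-03  7.51195198e+00]
[258 222  78  78 576] [299.6875 260.0625]
[504 360  42  36 180] [525.3 379.3]
[   0  426  162  156 1566] [ 76.54597701 500.43103448]
b [ 480  168  270  330 6744] [615.12989324 310.89145907]
b [402 414  36  30  90] [420.1 424.9]
```

Call:
play_rows --pt "0 0 -1 0 0" --pt "0 0 -1 0 0" --pt "0 0 -1 0 0" --pt "0 0 -1 0 0" --pt "0 0 -1 0 0" --pt "0 0 -1 0 0" --pt "0 0 -1 0 0" --pt "0 0 -0.5 0 0"

```text
clock: 23.5
eef_pos: [0.5638, 0.0675, 0.34]
ee_rot: [-180.0, 0.0, 5.0]
force: [0.9, -0.6, -0.6]
width: 0.003
grasp_force: 0.0
```

Call:
play_rows --pt "0 0 0 0 0" --pt "0 0 0 0.6 0" --pt "0 0 0 0.6 0" --pt "0 0 0 0.2 0" --pt "0 0 0 0.2 0" --pt "0 0 0 0 0"

```text
clock: 24.25
eef_pos: [0.5635, 0.0655, 0.3006]
ee_rot: [179.9, -0.0, 4.8]
force: [-2.3, -4.0, 6.8]
width: 0.001
grasp_force: 3.1
```

Call:
play_rows --pt "0 0 0 0.14 0" --pt "0 0 0 0.12 0" --pt "0 0 0 0.04 0" --pt "0 0 0 0 0" --pt "0 0 0 0 0"

```text
clock: 24.88
eef_pos: [0.5637, 0.0655, 0.2948]
ee_rot: [179.9, -0.1, 4.8]
force: [-4.6, -4.1, 13.9]
width: 0.001
grasp_force: 7.0
```

Call:
play_rows --pt "0 0 0 -0.4 0" --pt "0 0 0 -0.7 0" --pt "0 0 0 -0.7 0" --pt "20 0.4 1 0 0" --pt "50 0.4 1 0 0" --pt "85 0.4 1 0 0" --pt "85 0.4 1 0 0" --pt "85 0.4 1 0 0"

```text
clock: 25.88
eef_pos: [0.6246, -0.0543, 0.3383]
ee_rot: [-180.0, -0.0, 4.9]
force: [-0.3, 0.1, -0.4]
width: 0.992
grasp_force: 0.0
```

Call:
play_rows --pt "85 0.4 1 0 0" --pt "85 0 0.9 0 0" --pt "85 0 0 0 0" --pt "85 0 0 1 0" --pt "85 0 0 1 0" --pt "85 0 0 1 0" --pt "85 0 0 1 0" --pt "85 0 0 0 0"

```text
clock: 26.88
eef_pos: [0.6369, -0.099, 0.2363]
ee_rot: [-179.9, 0.2, 5.0]
force: [-0.1, -0.4, 0.5]
width: 0.994
grasp_force: 0.0
```

Run:
```python
from h import *
e=env.sense();print(e["eef_pos"],e["ee_rot"])
a=np.radians(5); U=np.array([[np.cos(a),np.sin(a)],[-np.sin(a),np.cos(a)]])
print("p",U@(e["eef_pos"][:2]-np.array([.563,.0687])))
im=optics.grab_frame("scene")[190:290,210:335]
for st,ce in blobs(im)["red"]: print(st[:5]*6,ce*6+2.5)
for st,ce in blobs(im,8)["blue"]: print("b",st[:5]*6,ce*6+2.5)
```

```text
[ 0.6368801  -0.09901485  0.23626897] [-179.92923503    0.18826009    4.97770317]
p [ 0.05898165 -0.17351572]
[258 222  78  78 576] [300.375 260.125]
[504 360  42  36 186] [525.27419355 378.75806452]
[   0  426  162  150 1560] [ 76.43846154 500.31538462]
b [ 480  168  270  330 6756] [614.85168739 310.45026643]
b [402 414  36  30  90] [420.1 424.9]
```

Call:
play_rows --pt "85 0 0 1 0" --pt "85 0 0 1 0" --pt "85 0 0 1 0" --pt "85 0 0 1 0" --pt "85 0 0 1 0" --pt "85 0 0 0.65 0" --pt "85 -0.4 0 0 0" --pt "85 0 0 0 0"

```text
clock: 27.92
eef_pos: [0.6281, -0.1013, 0.098]
ee_rot: [180.0, -0.1, 4.9]
force: [-0.0, -0.3, 0.6]
width: 0.991
grasp_force: 0.0
```

Call:
play_rows --pt "85 -0.08 0 0 0" --pt "85 0 0 0 0"

```text
clock: 28.18
eef_pos: [0.6265, -0.1012, 0.0974]
ee_rot: [180.0, -0.1, 4.9]
force: [-0.9, 0.8, 0.5]
width: 0.991
grasp_force: 0.0
```

Call:
play_rows --pt "85 -0.08 0 0 0" --pt "85 0 0 0 0"

```text
clock: 28.42
eef_pos: [0.6241, -0.1014, 0.0966]
ee_rot: [-180.0, 0.0, 4.9]
force: [0.0, 0.5, -0.0]
width: 0.995
grasp_force: 0.0
```

Call:
play_rows --pt "85 -0.08 0 0 0" --pt "85 0 0 0 0"

```text
clock: 28.68
eef_pos: [0.6224, -0.1015, 0.0967]
ee_rot: [-180.0, -0.0, 4.9]
force: [2.7, 0.2, -0.9]
width: 0.996
grasp_force: 1.2
```

Call:
play_rows --pt "85 -0.2 0 0 0" --pt "85 -0.4 0 0 0" --pt "85 -0.4 0 0 0" --pt "85 -0.4 0 0 0" --pt "85 -0.26 0 0 0" --pt "85 -0.14 0 0 0" --pt "85 -0.1 0 0 0" --pt "85 0 0 0 0"

```text
clock: 29.68
eef_pos: [0.5746, -0.1055, 0.0965]
ee_rot: [-180.0, 0.0, 4.9]
force: [1.1, -1.5, 0.2]
width: 0.993
grasp_force: 0.5
```

```bash
cat > chk.py <<'E'
from h import *
e=env.sense();print(e["eef_pos"],e["ee_rot"],e["force"],e["clock"])
a=np.radians(5); U=np.array([[np.cos(a),np.sin(a)],[-np.sin(a),np.cos(a)]]); P=np.array([.563,.0687])
print("p",U@(e["eef_pos"][:2]-P))
s=optics.calibration("scene"); im=optics.grab_frame("scene")
for k,z0,o in(("red",1,(-.025,.01)),("blue",1,(.025,-.01))):
    for st,ce in blobs(im,8)[k]:
        if st[4]<260:
            q=at(st[:2]+st[2:4]/2-.5,.1,s); q2=at(ce,.1,s); v=U@(q2[:2]-P)
            if abs(v[0])<.09 and abs(v[1])<.06: print(k,st,"slide box",U@(q[:2]-P)-o,"cen",v-o)
E
python3 chk.py
```

```text
[ 0.57459524 -0.10549124  0.09654236] [-1.79987331e+02  2.82427275e-02  4.90969751e+00] [ 1.05846632 -1.48339436  0.18554607] 29.675
p [-0.00363065 -0.17453898]
```

Call:
play_rows --pt "85 -0.03 0 0 0" --pt "85 0 0 0 0" --pt "85 0.4 0 0 0" --pt "85 0 0.8 0 0" --pt "85 0 0.88 0 0" --pt "85 -0.7 0 0 0" --pt "85 -0.55 0 0 0" --pt "85 0 0 0 0"

```text
clock: 30.72
eef_pos: [0.5556, -0.1503, 0.0967]
ee_rot: [180.0, 0.0, 4.8]
force: [0.3, 0.4, -0.1]
width: 0.995
grasp_force: 0.0
```

Call:
play_rows --pt "85 0 -0.5 0 0" --pt "85 0 -0.26 0 0" --pt "85 0 0 0 0" --pt "85 0 0 0 0"

```text
clock: 31.22
eef_pos: [0.555, -0.1303, 0.0966]
ee_rot: [180.0, 0.0, 4.9]
force: [-0.2, -0.3, 0.1]
width: 0.996
grasp_force: 0.0
```

Call:
play_rows --pt "85 0 -0.1 0 0" --pt "85 0 0 0 0"

```text
clock: 31.48
eef_pos: [0.5547, -0.1281, 0.0966]
ee_rot: [180.0, -0.0, 4.9]
force: [-0.1, -0.1, -1.4]
width: 0.998
grasp_force: 0.2
```

Call:
play_rows --pt "85 0 -0.1 0 0" --pt "85 0 0 0 0"

```text
clock: 31.72
eef_pos: [0.5545, -0.1256, 0.0966]
ee_rot: [180.0, -0.0, 4.9]
force: [0.1, -1.3, -0.5]
width: 0.994
grasp_force: 1.2
```

```bash
python3 chk.py
```

```text
[ 0.55446066 -0.12558071  0.09659413] [ 1.79985174e+02 -2.60928547e-03  4.89885385e+00] [ 0.14842    -1.25737293 -0.49343105] 31.725
p [-0.02543952 -0.19279716]
```

Call:
play_rows --pt "85 0 -0.16 0 0" --pt "85 0 -0.2 0 0" --pt "85 0 -0.16 0 0" --pt "85 0 -0.1 0 0" --pt "85 0 -0.06 0 0" --pt "85 0 0 0 0"

```text
clock: 32.52
eef_pos: [0.5529, -0.1081, 0.0965]
ee_rot: [-180.0, 0.0, 4.9]
force: [-1.3, -1.8, 0.1]
width: 0.994
grasp_force: 0.7
```

```bash
python3 chk.py
python3 - <<'E'
from h import *
im=optics.grab_frame("scene")[:,:,::-1]
cv2.imwrite("pics/s7.png",cv2.resize(im[220:280,260:335],(750,600),interpolation=cv2.INTER_CUBIC))
s=optics.calibration("scene"); f=lambda p:(proj(p,s)-[260,220])*10+4.5
print("want",f([.563,.0687,.1]))
E
```

```text
[ 0.55289646 -0.10814991  0.09651306] [-1.79981580e+02  1.33880362e-02  4.92032628e+00] [-1.34626258 -1.84786176  0.12634713] 32.525
p [-0.02547858 -0.17529636]
blue [294 251   4   5   9] slide box [-0.02132584  0.00599992] cen [-0.02174944  0.00544265]
want [379.30254112 334.1597297 ]
```

View pics/s7.png

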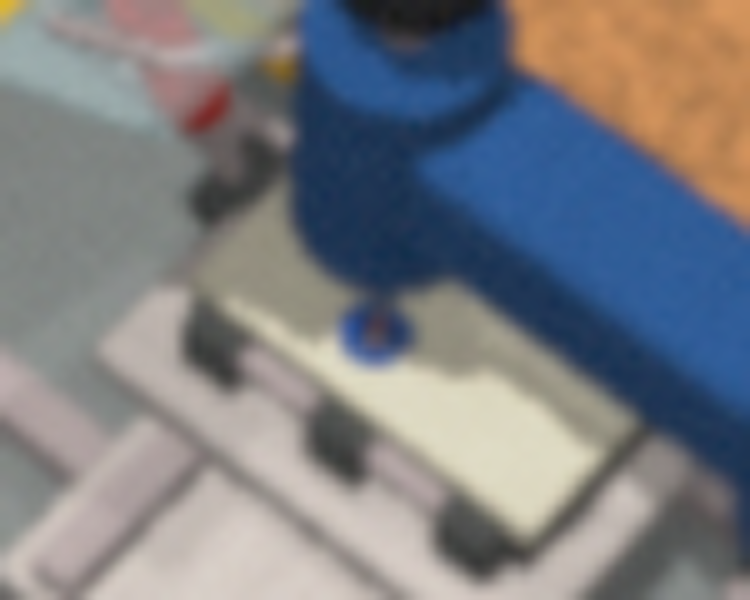

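Call:
play_rows --pt "85 0 0.4 0 0" --pt "85 0 0.6 -0.75 0" --pt "60 0 0 -1 0" --pt "30 0 0 -1 0" --pt "0 0 0 -1 0" --pt "0 0 0 -1 0" --pt "0 0 0 -1 0" --pt "0 0 0 -1 0"

```text
clock: 33.62
eef_pos: [0.5553, -0.1337, 0.2663]
ee_rot: [-180.0, -0.0, 4.9]
force: [0.5, 0.8, -0.3]
width: 0.001
grasp_force: 0.0
```

Call:
play_rows --pt "0 0 0 -1 0" --pt "0 0 0 -1 0" --pt "0 0 0 -1 0" --pt "0 0.5 0 0 0" --pt "0 0.5 -1 0 0" --pt "0 0 -1 0 0" --pt "0 0 -1 0 0" --pt "0 0 0 0 0"

```text
clock: 34.62
eef_pos: [0.5739, -0.0541, 0.3393]
ee_rot: [-179.9, 0.0, 5.1]
force: [-0.0, -0.6, -0.5]
width: 0.001
grasp_force: 0.0
```

```bash
python3 chk.py
```

```text
[ 0.57393491 -0.05410985  0.33934771] [-1.79924544e+02  4.42992082e-02  5.12672621e+00] [-0.00596197 -0.59508026 -0.45154498] 34.625
p [ 0.00018972 -0.12329556]
blue [295 251   6   5  13] slide box [-0.02495539  0.01010824] cen [-0.02372664  0.00907605]
```

Call:
play_rows --pt "0 0 -1 0 0" --pt "0 0 -1 0 0" --pt "0 0 -1 0 0" --pt "0 0 -1 0 0" --pt "0 0 -0.9 0 0" --pt "0 0 0 0 0" --pt "0 0 0 0.6 0" --pt "0 0 0 0.5 0"

```text
clock: 35.67
eef_pos: [0.5631, 0.0639, 0.3111]
ee_rot: [180.0, 0.1, 4.8]
force: [-0.3, -0.8, -0.1]
width: -0.002
grasp_force: 0.0
```

Call:
play_rows --pt "0 0 0 0.2 0" --pt "0 0 0 0.2 0" --pt "0 0 0 0 0"

```text
clock: 36.05
eef_pos: [0.5632, 0.0647, 0.3031]
ee_rot: [180.0, -0.0, 4.9]
force: [-1.4, -3.8, 6.2]
width: 0.004
grasp_force: 2.6
```

Call:
play_rows --pt "0 0 0 0.14 0" --pt "0 0 0 0.14 0" --pt "0 0 0 0.04 0" --pt "0 0 0 0 0" --pt "0 0 0 0 0"

```text
clock: 36.67
eef_pos: [0.5635, 0.0649, 0.296]
ee_rot: [180.0, -0.1, 4.9]
force: [-3.0, -4.0, 7.9]
width: 0.004
grasp_force: 4.0
```

Call:
play_rows --pt "0 0 0 0.08 0" --pt "0 0 0 0.04 0" --pt "0 0 0 0 0" --pt "0 0 0 0 0"

```text
clock: 37.17
eef_pos: [0.5635, 0.0649, 0.2947]
ee_rot: [179.9, -0.2, 4.9]
force: [-5.6, -6.3, 17.8]
width: 0.003
grasp_force: 9.1
```

Bottomed out (force rise at z 0.2948). Lift and back off clear.

Call:
play_rows --pt "0 0 0 -0.5 0" --pt "0 0 0 -0.7 0" --pt "0 0 0 -1 0" --pt "0 0 0 -1 0" --pt "0 0 0.5 -1 0" --pt "0 0 1 0 0" --pt "0 0 1 0 0" --pt "0 0 0 0 0"

```text
clock: 38.17
eef_pos: [0.5687, 0.0016, 0.3969]
ee_rot: [-180.0, 0.0, 4.7]
force: [0.4, 0.8, 0.8]
width: -0.001
grasp_force: 0.0
```

```bash
python3 chk.py
python3 - <<'E'
from h import *
im=optics.grab_frame("scene")[:,:,::-1]
cv2.imwrite("pics/s8.png",cv2.resize(im[220:280,260:335],(750,600),interpolation=cv2.INTER_CUBIC))
E
```

```text
[0.56866799 0.00157886 0.39692684] [-1.79999061e+02  1.39770416e-02  4.74397607e+00] [0.35498241 0.76397146 0.77602807] 38.175
p [-0.00020357 -0.06735972]
blue [295 251   6   5  13] slide box [-0.02495539  0.01010824] cen [-0.02372664  0.00907605]
```

View pics/s8.png

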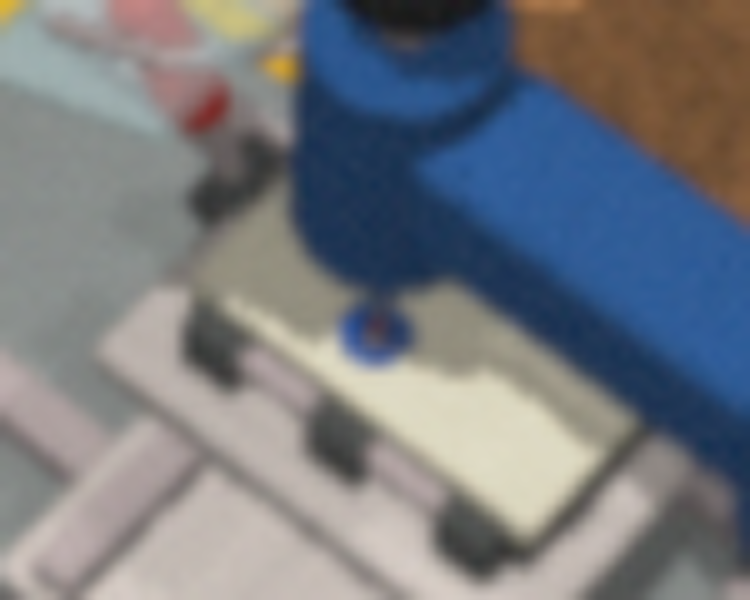

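The blue bush sits at (376,332) under the pointer, the leaf is shut, and the knob is up.

```bash
python3 -c "
from plant import env; print(env.finish_job())"
```

```text
the job is handed in; nothing more can be done
None
```

The job is handed in, though no verdict came back: the leaf is shut, I pressed the knob to its stop over red and then blue, and the jig stands under the raised pointer at the blue hole, about 1 mm off centre by camera.

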